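# Set the practice-finger vise with its star wheel

## Task

Set the practice-finger vise to the marked width: take the adjusting key from its stand and, through the slot in the vise's cover, push the hidden star wheel round tooth by tooth until the pointer on the sliding jaw stands between the two ribs of the reference tab. Move the jaw only by the star wheel, do not shift the tab or disturb the things around, and finally put the key back upright in its stand.

Things in the scene. Friction and masses are not known exactly. Their poses are not given: they have to be found in the camera images.
- vise: Fixed vise: aluminium base plate (80 x 222 x 8 mm), white housing (77 x 46 mm, 72 mm high) at its +y end, a screw from it along -y at height 38, a white fixed jaw (64 mm high) at its -y end. Origin on the table under the slot's middle, z up, x away from the robot. The base reaches 28 mm to +y and 194 mm to -y of the origin
- wheel (a point): Centre of the steel star wheel in the housing (fixed point, 38 mm high, under the slot; axes as the vise's). Axle along y; 8 teeth 45 degrees apart, 4.5 mm thick, 11 mm wide (y), tips at radius 28, so up to 6 mm under the cover's upper face; hub radius 17. Its angle is not given: a tooth may stand anywhere under the slot and must be felt or seen through it
- slot (a point): Middle of the access slot at the cover's upper face (72 mm high): 40 mm long along x, 14 mm wide along y, cover 4 mm thick; axes as the vise's. A tip 10 to 15 mm below this face stands well between two teeth; one stroke along the slot turns the wheel about a tooth. The wheel stays wherever it is left; friction 0.05 N m, so a tooth yields to a push of 2 to 3 N
- jaw: White sliding jaw on the screw, 60 x 18 mm, 62 mm high, axes as the vise's, origin at table height under its middle. Geared to the star wheel: pushing the upper teeth towards the vise's +x drives the jaw along -y, 6 mm a tooth (45 degrees); pushing them towards -x drives it back. Travel 60 mm
- pointer (a point): End of the small black pointer (3 mm wide) on the jaw's -x side, 40 mm to -x of the screw, 16 mm high; moves with the jaw. At the start the jaw is 0 to 6 mm from the housing end of its travel
- tab: Black reference tab on a rail at the front (-x) of the vise with two upright ribs 4 mm thick along x, 9 mm clear between them; stands 14 to 32 mm farther to the vise's -y than the pointer at the start. Can slide along y; must stay where it is. Axes as the vise's
- gate (a point): Middle between the two ribs of the tab, 40 mm to -x of the screw, 16 mm high, where the pointer has to come: same y in the vise's frame
- stand: Fixed white block 56 x 56 x 48 mm with a 16 mm hole from its top, origin at the centre of its underside
- key_grip (a point): Middle of the black square handle (14 x 14 mm, 45 mm tall) of the loose steel adjusting key, 60 g. Below the handle a round flange (30 mm across, 3 mm thick), then a straight round blade 6 mm thick, 42 mm long. In the stand the flange lies on the block's top: this point is then 73.5 mm above the table. The handle's faces are parallel to the stand's sides
- key_tip (a point): Lower end of the key's blade, 67.5 mm below the handle's middle
- bottle: Bystander: loose nail polish bottle, 27 x 34 x 78 mm, origin at underside centre
- jar: Bystander: loose little black-lidded pigment jar, 32 mm across, 23 mm high, origin at underside centre
- dish: Bystander: loose white dappen dish, 52 mm across, 21 mm high, origin at underside centre
Things that resemble listed ones, but are neither listed nor needed, are in the scene too. Leave any red look-alike of the part that bears key_grip alone.

How it is judged (in metres and radians):
On the way, in this order (a step that is already met when the one before it is completed fails the run):
1. the key's tip is inside the slot, below the cover (z of key_tip in the frame of slot between -0.03 and -0.006 m and x of key_tip in the frame of slot between -0.02 and 0.02 m and y of key_tip in the frame of slot between -0.007 and 0.007 m), for 0.1 s.
2. the pointer stands between the ribs (y of pointer in the frame of gate between -0.003 and 0.003 m), for 0.2 s.
At the end, for the whole second after the job is handed in: The pointer is within 3 mm of the middle between the tab's two ribs (fully between them) and at rest, and the key hangs upright in the stand's hole with its flange flat on the block (within 0.1 rad) (all of step 2 and z of key_tip in the frame of stand between 0.003 and 0.01 m and horizontal distance between key_tip and stand below 0.008 m and angle between key_tip's own z axis and vertical below 0.1 rad and linear speed of jaw below 0.005 m/s); the robot touches nothing.
It fails at once if the jaw is pushed directly, by the robot or the key (over 2 N) (contact force between any of the arm, the fingers, key and jaw above 2 N).
It fails at once if the reference tab is shifted (over 2 mm) (distance of gate from where it was at the start of the episode above 0.002 m).
It fails at once if a bystander is displaced (over 15 mm) (distance of any of bottle, jar, dish from where it was at the start of the episode above 0.015 m).
It fails at once if the bottle is tipped over (angle between bottle's own z axis and vertical above 0.5 rad).
It also fails if it takes over 72 s, if anything falls off the work surface, if the arm or the gripper's body presses on something with over 40 N, if the wrist force passes 120 N, or if a joint passes its speed limit or range.

## Robot

A 6-joint arm with a two-finger parallel gripper is mounted at the origin on a cart in front of the work surface, level with it; the furniture and walls round the work are solid. World frame = base frame: x ahead of the robot, y to its left, z up, the work surface at z = 0. Lengths are in m, angles in degrees, forces in N, time in s.
With the tool pointing down it reaches from about 0.25 to 0.725 m from the base axis. Payload 9.7 kg.
Tool frame: the origin (TCP) lies on the centre line of the jaws, within the pads' length; the fingertips stand bot.nose_length ahead of it and the grasp point (between the pads) lies 11 mm behind it (bot.nose_length is the distance from the TCP to the fingertips, in m); z points along the fingers, y is the line along which they close (so a half turn about z gives the same grasp; the last joint's range is limited). The gripper opens to 85 mm and grips with 20 to 120 N. Pads are 22 mm wide; open, the fingers measure 114 mm over their backs; the gripper's body (76 mm by 85 mm) begins 54 mm behind the grasp point. The pads swing forward as they close: fully open they stand 13 mm farther back than shut.
Start: joints at [72.078, 4.979, 10.078, 95.1, 0, 90], TCP at [0.169, 0.523, 0.239] pointing down, gripper open.
Joint ranges: [-179.16, 179.16], [-48.56, 103.87], [-65.8, 70.77], [-126.05, 130.52], [-82.76, 87.17], [-180, 180]. Speed limits (degrees/s): [127.2, 127.2, 147.25, 180, 180, 180].

## Interface

Orientations are given as [roll, pitch, yaw] about the fixed x, y, z axes, in that order (R = Rz(yaw) Ry(pitch) Rx(roll)).
In Python, from workcell import bot gives the robot as it stands. The module is installed in compiled form; this text tells all that it offers.
- The arm moves only by the shell command python3 -m inch 'ROWS' [OPENING] [FORCE]. ROWS is JSON, a list of rows, each a list of 4 numbers: the shift along the world's x, y, z in cm, then the turn about the world's z in degrees. A call has exactly 8 rows; each row is the pose to reach, as a shift and turn from the pose commanded when the call began; what a row does not reach only later rows make up. A row lasts 1/8 s, in which the tool goes at most 62.5 mm and 10.7 degrees, less where a joint would pass 70% of its speed; a pose out of reach is approached as far as the arm can. A call with a gripper value outside its range is refused whole. OPENING is the finger opening in cm, from 0 to 8.54, set as the call begins (- or left out, the last holds). The fingers move at their own pace and stop on an object; FORCE is the grip in N (left out, the last holds). Time passes only in rows, so rows that repeat a pose let the fingers close, or fill a call up. It gives the time, the measured TCP pose, the force, the opening and the grip force at its end, in the units of the state.
- bot.get_obs(): the state, without advancing time (a new reading comes with each control period).
- bot.camera(name): name is "side" or "top"; returns a dict with "img" (480x640x3 uint8, red, green, blue), "fovy" (degrees; the focal length in pixels is half the picture's height over the tangent of half this angle, whatever the lens; pixels are square), "cx", "cy" (the principal point, pixels), "R" (3x3) and "t" (3): a world point X has camera coordinates R X + t. Camera axes: x right, y down, z forward; pixel columns grow to the right and rows downward; lengths in m; the calibration is good to about 2 mm. A picture is of the moment at which its call begins. There is no depth.
- bot.job_done(): hands the job in; it is judged then, once.
Trained networks look in a picture, given as the dict that the camera call returned (one of the last four; its "shot" number tells which), for a name from the list of things; names that differ only in an ending like _2 or _b are one class to them, and where a whole thing is asked for, a point or a joint stands for the part that bears it (a point fixed in the world has none). Each returns a list of dicts, best first, with "score" (0 to 1); they miss things now and then, are a little off and sometimes report something else, mostly with a low value. They report only what shows in the picture. A call takes as long as a camera call. They do not tell look-alikes from the thing itself.
- bot.find_in(thing, picture): "point" ([column, row] in pixels, amid what is visible of it).
- bot.landmark_of(thing, picture): "point" ([column, row] in pixels: a listed point, or the origin of a listed thing).
The state is a dict: "time": time; "q": joint angles; "qd": joint speeds; "joint_efforts": joint torques, N m; "ee_pos": TCP position; "tcp_rot": TCP orientation; "wrist_force": force on the tool from outside, world axes, zero at the start; "torque": the same for the moment, N m; "opening": finger opening in m; "grasp_force": force on a finger pad.
Only numpy, scipy, OpenCV 4.12 (cv2) and the standard library are available. Lean on these libraries where they do the work, as an engineer would, in place of code of your own. Each camera call takes 0.05 s, during which the arm holds its last target. There are 200 camera calls.

## Working session

There is one attempt and no reset: what is moved stays moved. The work goes in short steps, Python scripts to look and compute and a shell command to move; the robot and the scene stay as the last step left them, time stands still between calls to the robot, and variables do not carry over. Pictures are saved under pics/ and viewed, at most 10 in all, crops included, and the job is handed in when it is done.

```bash
mkdir -p pics; cat > h.py <<'E'
from workcell import bot
import numpy as np, cv2
def ray(c,p):
    f=240/np.tan(np.radians(c['fovy'])/2); R=np.array(c['R']);t=np.array(c['t'])
    d=R.T@np.array([(p[0]-c['cx'])/f,(p[1]-c['cy'])/f,1.]); return -R.T@t,d/np.linalg.norm(d)
def atz(c,p,z):
    o,d=ray(c,p); return o+d*(z-o[2])/d[2]
def tri(l):
    A=np.zeros((3,3));b=np.zeros(3);r=[ray(*x) for x in l]
    for o,d in r:
        M=np.eye(3)-np.outer(d,d);A+=M;b+=M@o
    X=np.linalg.solve(A,b)
    return X,[round(1000*np.linalg.norm((np.eye(3)-np.outer(d,d))@(X-o)),1) for o,d in r]
def proj(c,X):
    f=240/np.tan(np.radians(c['fovy'])/2); v=np.array(c['R'])@X+np.array(c['t']); return np.array([c['cx']+f*v[0]/v[2],c['cy']+f*v[1]/v[2]])
def save(n,img): cv2.imwrite('pics/'+n+'.png',img[:,:,::-1])
E
python3 - <<'E'
from h import *
np.set_printoptions(precision=4,suppress=True)
o=bot.get_obs();print(o['time'],o['ee_pos'],o['tcp_rot'],bot.nose_length)
C={n:bot.camera(n) for n in('side','top')}
for n,c in C.items(): save(n+'0',c['img']);print(n,c['fovy'],-np.array(c['R']).T@c['t'])
for th in 'vise slot jaw pointer tab gate stand key_grip key_tip bottle jar dish wheel'.split():
    r={n:bot.landmark_of(th,c)[:3] for n,c in C.items()}
    print(th,{n:[(np.round(x['point'],1).tolist(),round(x['score'],2)) for x in v] for n,v in r.items()})
    if r['side'] and r['top']: print('   ',*tri([(C[n],r[n][0]['point']) for n in C]))
E
cd pics; python3 -c "
import cv2,numpy as np
cv2.imwrite('both.png',cv2.resize(np.vstack([cv2.imread('side0.png'),cv2.imread('top0.png')]),None,fx=.6,fy=.6))"
```

```text
0.0 [0.1692 0.5231 0.2386] [-179.9253   -0.0003  162.0741] 0.008
side 49.0363472356086 [ 0.3562 -1.0235  0.5937]
top 44.347633350899926 [ 0.3428 -0.051   1.2393]
vise {'side': [], 'top': [([271.0, 269.9], 0.78)]}
slot {'side': [([286.3, 214.3], 0.74)], 'top': [([268.6, 268.2], 0.87)]}
    [0.5112 0.0588 0.0707] [np.float64(0.8), np.float64(0.8)]
jaw {'side': [([280.8, 252.6], 0.89), ([286.5, 240.3], 0.49)], 'top': [([298.6, 278.7], 0.68), ([310.7, 298.0], 0.18)]}
    [0.4943 0.0014 0.0042] [np.float64(3.9), np.float64(3.9)]
pointer {'side': [([268.3, 249.2], 0.86)], 'top': [([298.6, 294.9], 0.87)]}
    [0.4625 0.0002 0.016 ] [np.float64(0.3), np.float64(0.3)]
tab {'side': [], 'top': []}
gate {'side': [], 'top': [([310.1, 298.5], 0.61)]}
stand {'side': [([273.2, 337.2], 0.64)], 'top': [([436.8, 313.1], 0.98), ([270.7, 269.6], 0.2)]}
    [ 0.4327 -0.2893  0.0009] [np.float64(3.8), np.float64(3.8)]
key_grip {'side': [([265.5, 337.6], 0.82), ([274.9, 304.5], 0.69)], 'top': [([481.8, 316.8], 0.52)]}
    [ 0.417  -0.3659  0.0639] [np.float64(1.1), np.float64(1.1)]
key_tip {'side': [([286.2, 225.4], 0.6), ([382.3, 268.7], 0.47)], 'top': [([444.6, 308.4], 0.43)]}
    [ 0.4439 -0.2657  0.2066] [np.float64(21.0), np.float64(21.0)]
bottle {'side': [([383.4, 269.1], 0.78)], 'top': [([350.0, 192.4], 0.72)]}
    [ 0.6922 -0.108   0.0045] [np.float64(4.7), np.float64(4.7)]
jar {'side': [([367.0, 343.3], 0.52)], 'top': [([454.1, 234.4], 0.73)]}
    [ 0.597  -0.331  -0.0017] [np.float64(0.8), np.float64(0.8)]
dish {'side': [([321.6, 206.7], 0.72)], 'top': [([182.0, 223.3], 0.73)]}
    [ 0.6286  0.2566 -0.0103] [np.float64(9.5), np.float64(9.5)]
wheel {'side': [([286.6, 224.7], 0.88)], 'top': [([267.7, 272.7], 0.83)]}
    [0.5092 0.063  0.0416] [np.float64(3.9), np.float64(3.9)]
```

View pics/side0.png

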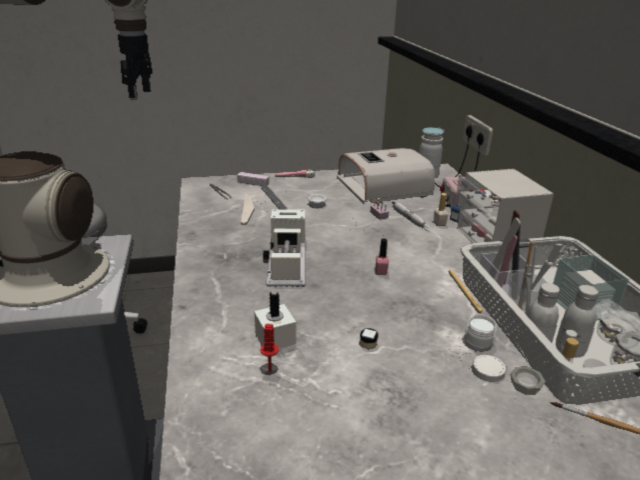

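View pics/top0.png

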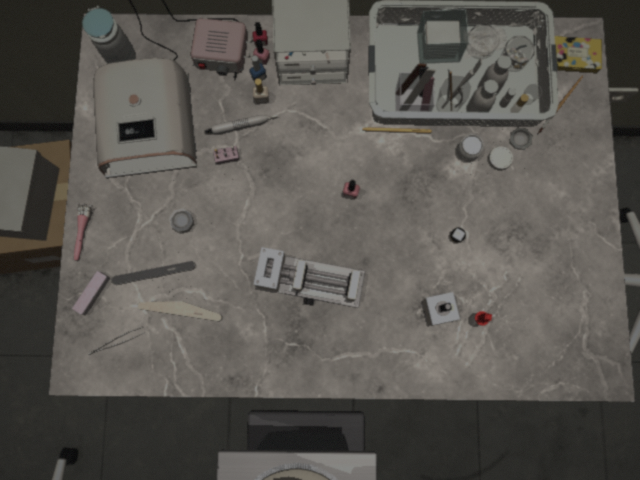

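Side: vise at (287,245), stand (276,325) with black key (274,304). A red look-alike stands at (269,345). Top: vise (308,277), stand (441,309), black key (445,308), red look-alike (483,318). What could be taken for the key: the black handle in the white block (274,304)/(445,308), or the red one (269,345)/(483,318). The black one is the key. I'll check it in close crops.

```bash
python3 - <<'E'
from h import *
t=cv2.imread('pics/top0.png');s=cv2.imread('pics/side0.png')
def cr(i,x,y,w,h): return cv2.convertScaleAbs(cv2.resize(i[y:y+h,x:x+w],(400,300),interpolation=cv2.INTER_CUBIC),alpha=1.5)
a=np.vstack([np.hstack([cr(t,245,235,128,96),cr(t,415,282,80,60)]),np.hstack([cr(s,235,200,112,84),cr(s,230,285,96,72)])])
cv2.imwrite('pics/crop0.png',a)
E
```

```text
(no output)
```

View pics/crop0.png

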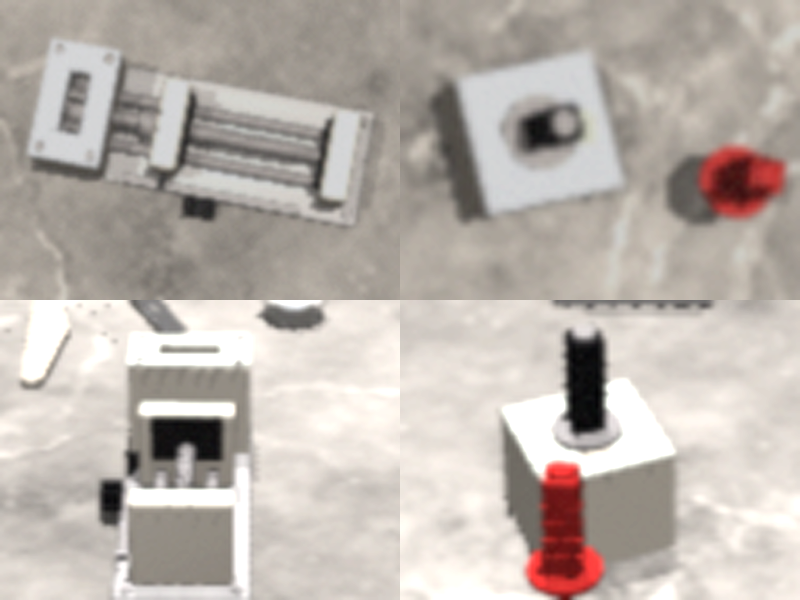

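Crops: the black key stands in the white block, flange at top pixel (443,308), handle top (448,307). The red key is separate at (483,318). The slot is at (268.7,267.6) with teeth visible in it, and the black tab is at (309,301), right of the pointer.

```bash
python3 - <<'E'
from h import *
np.set_printoptions(precision=4,suppress=True)
c=bot.camera('top');s=bot.camera('side')
T=lambda l,k,x,y,z:np.array([atz(c,(a/k+x,b/k+y),z) for a,b in l])
st=T([(57,78),(190,50),(225,185),(90,215)],5,415,282,.048);print(st,st.mean(0),np.linalg.norm(np.diff(st[:,:2],axis=0),axis=1))
e=[(st[1]-st[0]),(st[2]-st[3])];print('stand yaw',[np.degrees(np.arctan2(v[0],-v[1])) for v in e],[np.degrees(np.arctan2(v[1],v[0])) for v in(st[1]-st[2],st[0]-st[3])])
print('flange',T([(140,132)],5,415,282,.051),'top',T([(165,125)],5,415,282,.096))
S=lambda a,b:(s,((a-400)*96/400+230,(b-300)*72/300+285))
print('tri top',tri([(c,(448,307)),S(586,335)]),'tri flange',tri([(c,(443,308.4)),S(587,432)]))
ho=T([(55,38),(122,50),(100,178),(30,160)],3.125,245,235,.072);print(ho,ho.mean(0),np.linalg.norm(np.diff(ho[:,:2],axis=0),axis=1))
print('vise yaw',[np.degrees(np.arctan2(v[1],v[0])) for v in(ho[1]-ho[2],ho[0]-ho[3])])
b=T([(372,108),(357,222)],3.125,245,235,.008);print(b,np.degrees(np.arctan2(*(b[0]-b[1])[[1,0]])))
print('slot',T([(74,102)],3.125,245,235,.072))
for n,z in(('slot',.072),('pointer',.016),('gate',.016),('stand',0),('key_grip',.0735)):
    print(n,[(np.array(p['point']),round(p['score'],2),atz(c,p['point'],z)) for p in bot.landmark_of(n,c)],[(np.array(p['point']),round(p['score'],2)) for p in bot.landmark_of(n,s)])
# segment white housing / stand tops with cv2
g=cv2.cvtColor(c['img'],cv2.COLOR_RGB2GRAY)
for nm,(x,y,w,h),z in(('stand',(418,284,48,45),.048),('vise',(245,240,125,70),.02)):
    m=(g[y:y+h,x:x+w]>g[y:y+h,x:x+w].max()*.72).astype(np.uint8)
    cn=max(cv2.findContours(m,0,2)[0],key=cv2.contourArea);r=cv2.minAreaRect(cn);bx=cv2.boxPoints(r)+[x,y]
    W=np.array([atz(c,p,z) for p in bx]);print(nm,r,W.mean(0),[ (np.linalg.norm(W[i-1]-W[i]),np.degrees(np.arctan2(*(W[i-1]-W[i])[[1,0]]))) for i in range(4)])
E
```

```text
[[ 0.4566 -0.2598  0.048 ]
 [ 0.4685 -0.3139  0.048 ]
 [ 0.4142 -0.3263  0.048 ]
 [ 0.4018 -0.2718  0.048 ]] [ 0.4353 -0.293   0.048 ] [0.0554 0.0556 0.0559]
stand yaw [np.float64(12.358802311592278), np.float64(12.89454920010604)] [np.float64(12.842841889315947), np.float64(12.31056932721515)]
flange [[ 0.4349 -0.2922  0.051 ]] top [[ 0.4342 -0.2928  0.096 ]]
tri top (array([ 0.4373, -0.2931,  0.0957]), [np.float64(3.0), np.float64(3.0)]) tri flange (array([ 0.4375, -0.293 ,  0.0477]), [np.float64(2.3), np.float64(2.3)])
[[0.553  0.0719 0.072 ]
 [0.5455 0.0286 0.072 ]
 [0.4628 0.0408 0.072 ]
 [0.4739 0.0857 0.072 ]] [0.5088 0.0568 0.072 ] [0.044  0.0836 0.0462]
vise yaw [np.float64(-8.43188662465949), np.float64(-9.86568253362122)]
[[ 0.5184 -0.1367  0.008 ]
 [ 0.4415 -0.1264  0.008 ]] -7.623139596229428
slot [[0.5114 0.0586 0.072 ]]
slot [(array([270.5, 270.7]), 0.68, array([0.5053, 0.0548, 0.072 ]))] [(array([285.4, 214.1]), 0.84)]
pointer [(array([298.5, 293.9]), 0.68, array([0.4649, 0.0004, 0.016 ]))] [(array([268.4, 248.1]), 0.82), (array([274.8, 307.6]), 0.45)]
gate [(array([3
[... 492 characters left out ...]
-0.0) [ 0.4403 -0.2899  0.048 ] [(np.float64(0.09412033534171044), np.float64(-89.45454999166707)), (np.float64(0.08863514077824991), np.float64(178.84107211616924)), (np.float64(0.09539727617732807), np.float64(90.53112598720504)), (np.float64(0.08865847971139201), np.float64(-1.9842742581441468))]
vise ((63.533775329589844, 27.55291175842285), (135.95962524414062, 60.47863006591797), 12.449996948242188) [ 0.5206 -0.0193  0.02  ] [(np.float64(0.2821335050138238), np.float64(-101.90478606886785)), (np.float64(0.12822715287488795), np.float64(169.59545828545453)), (np.float64(0.2873413527333341), np.float64(77.84207694494843)), (np.float64(0.126927159404973), np.float64(-12.738970628747726))]
```

```bash
python3 -m inch '[[4,-5,0,-8],[8,-10,0,-16],[12,-16,0,-24],[15,-22,0,-32],[18,-28,0,-40],[20,-34,0,-48],[22,-40,0,-56],[24,-45,0,-59.5]]' 5
```

```text
time: 3.0
ee_pos: [0.4044, 0.0848, 0.2396]
tcp_rot: [179.9, -0.0, 102.4]
wrist_force: [1.5, 1.1, -0.1]
opening: 0.0499
grasp_force: 0.0
```

```bash
python3 -m inch '[[0.5,-5,0,0],[1,-10,0,0],[1.5,-15,0,0],[2,-20,0,0],[2.3,-25,0,0],[2.6,-30,-2,0],[2.6,-35,-4,0],[2.6,-36.6,-6,0]]' 5
python3 -m inch '[[0,0,-1,0],[0,0,-3,0],[0,0,-4,0],[0,0,-4,0],[0,0,-4,0],[0,0,-4,0],[0,0,-4,0],[0,0,-4,0]]' 5
python3 - <<'E'
from h import *
np.set_printoptions(precision=4,suppress=True)
print(bot.get_obs()['ee_pos'])
c=bot.camera('top');s=bot.camera('side')
t=cv2.resize(c['img'][270:342,400:496],(400,300),interpolation=2);u=cv2.resize(s['img'][260:350,220:340],(400,300),interpolation=2)
save('a',cv2.convertScaleAbs(np.hstack([t,u]),alpha=1.4))
E
```

```text
time: 4.0
ee_pos: [0.4296, -0.2817, 0.1782]
tcp_rot: [-180.0, -0.0, 102.4]
wrist_force: [1.1, 0.0, -0.6]
opening: 0.0501
grasp_force: 0.0
time: 5.0
ee_pos: [0.4302, -0.2793, 0.1395]
tcp_rot: [180.0, 0.0, 102.6]
wrist_force: [0.2, -0.1, -0.0]
opening: 0.0496
grasp_force: 0.0
[ 0.4302 -0.2793  0.1395]
```

View pics/a.png

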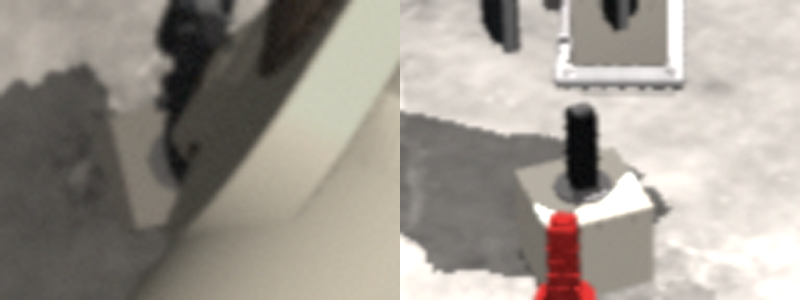

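The right crop (side) shows the key handle at (580,145) with the open fingers above and behind it, at (500,20) and (620,10). The commanded pose lagged, so the arm is 5/13 mm short. I'll correct that, then go down.

```bash
python3 -m inch '[[0.3,-0.7,0,0],[0.55,-1.35,0,0],[0.55,-1.35,0,0],[0.55,-1.35,-0.5,0],[0.55,-1.35,-1.5,0],[0.55,-1.35,-2,0],[0.55,-1.35,-2,0],[0.55,-1.35,-2,0]]' 5
python3 - <<'E'
from h import *
print(bot.get_obs()['ee_pos'])
s=bot.camera('side')
save('b',cv2.convertScaleAbs(cv2.resize(s['img'][240:360,200:360],(800,600),interpolation=2),alpha=1.4))
X=np.array(bot.get_obs()['ee_pos'])
print([proj(s,X+[np.sin(0)*0,0,d]) for d in(-.008,)], [proj(s,[a,b,.096]) for a,b in((.4355,-.2927),(X[0],X[1]))])
E
```

```text
time: 6.1
ee_pos: [0.4357, -0.2927, 0.1195]
tcp_rot: [180.0, 0.0, 102.6]
wrist_force: [0.6, 0.6, -0.2]
opening: 0.0498
grasp_force: 0.0
[ 0.43565745 -0.29273221  0.11945197]
[array([271.6487586 , 285.69704161])] [array([271.7193306 , 293.49038542]), array([271.85381018, 293.51116742])]
```

View pics/b.png

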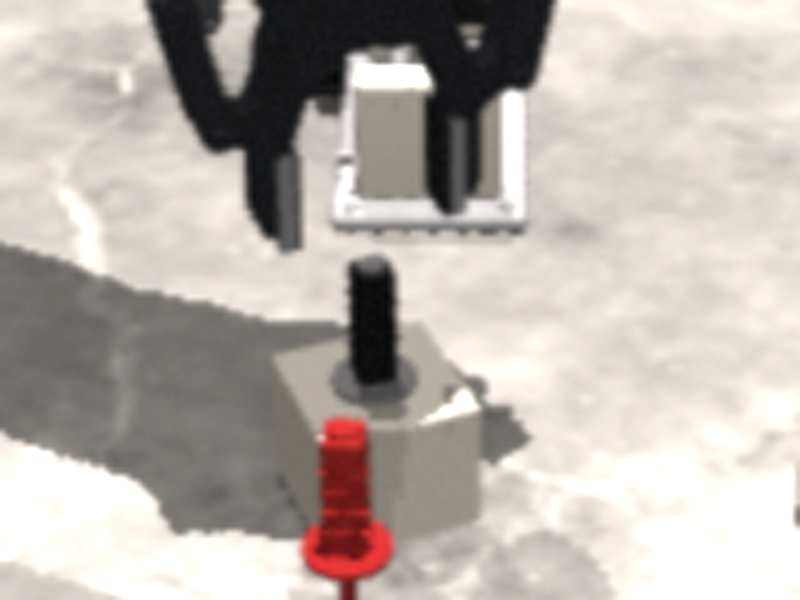

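Side crop: the fingertip midpoint (370,226) lies directly over the key's top (371,262), and the red key is clear in front at (345,490). Aligned, so I'll descend and grip.

```bash
python3 -m inch '[[0,0,-1.5,0],[0,0,-3,0],[0,0,-4.3,0],[0,0,-5.2,0],[0,0,-5.2,0],[0,0,-5.2,0],[0,0,-5.2,0],[0,0,-5.2,0]]' 5
python3 -m inch '[[0,0,0,0],[0,0,0,0],[0,0,0,0],[0,0,0,0],[0,0,0,0],[0,0,0,0],[0,0,0,0],[0,0,0,0]]' 0.8 60
```

```text
time: 7.15
ee_pos: [0.4358, -0.2929, 0.0677]
tcp_rot: [180.0, 0.0, 102.6]
wrist_force: [-0.8, 0.1, 0.4]
opening: 0.0501
grasp_force: 0.0
time: 8.15
ee_pos: [0.4357, -0.2928, 0.0675]
tcp_rot: [180.0, 0.0, 102.6]
wrist_force: [-0.8, 0.4, 4.7]
opening: 0.0128
grasp_force: 58.6
```

```bash
python3 -m inch '[[0,0,2,0],[0,0,5,0],[0,0,8,0],[0,0,10,0],[0.5,3,10,0],[1.5,7,10,-5],[2.5,12,10,-10],[3.5,17,10,-15]]'
python3 -m inch '[[1,5,0,-3],[2,9,0,-6],[3,14,0,-6.8],[4,18.1,0,-6.8],[4,18.1,0,-6.8],[4,18.1,0,-6.8],[4,18.1,0,-6.8],[4,18.1,0,-6.8]]'
python3 - <<'E'
from h import *
np.set_printoptions(precision=4,suppress=True)
print(bot.get_obs()['ee_pos'],bot.get_obs()['tcp_rot'])
s=bot.camera('side');c=bot.camera('top')
save('c',cv2.convertScaleAbs(np.hstack([cv2.resize(s['img'][150:270,220:340],(400,400),interpolation=2),cv2.resize(c['img'][230:320,250:340],(400,400),interpolation=2)]),alpha=1.4))
E
```

```text
time: 9.15
ee_pos: [0.4704, -0.1213, 0.1666]
tcp_rot: [-179.9, -0.0, 87.4]
wrist_force: [0.7, -0.3, -0.8]
opening: 0.0132
grasp_force: 58.3
time: 10.15
ee_pos: [0.5105, 0.0574, 0.1673]
tcp_rot: [-180.0, 0.0, 80.7]
wrist_force: [-0.4, 0.5, -1.2]
opening: 0.0129
grasp_force: 58.5
[0.5105 0.0574 0.1673] [-179.999     0.0042   80.6982]
```

View pics/c.png

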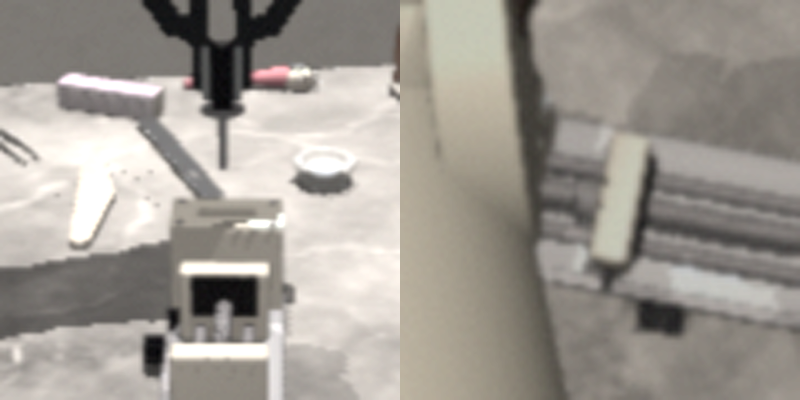

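Crop: the key hangs straight, with its tip at (223,166) in the side crop, above the slot at (225,210). The tab is clear at (658,318) in the top crop, with the pointer at (607,275). Next: the side-view bias check, the tooth phase from top0 and the gate distance.

```bash
python3 - <<'E'
from h import *
np.set_printoptions(precision=1,suppress=True,linewidth=180)
s=bot.camera('side');c=bot.camera('top')
print('side tip proj',proj(s,np.array([.5105,.0574,.1058])),'seen 286.9,199.8; slot proj',proj(s,np.array([.511,.0587,.072])))
th=np.radians(-9.2);ex=np.array([np.cos(th),np.sin(th),0]);ey=np.array([-np.sin(th),np.cos(th),0]);O=np.array([.511,.0587,0])
g=cv2.cvtColor(cv2.imread('pics/top0.png'),6).astype(np.float32)
def samp(g,c,X): p=proj(c,X); return cv2.remap(g,np.float32([[p[0]]]),np.float32([[p[1]]]),1)[0,0]
for z in(.072,.066):
  print('x -26..26 step2, rows y -8..8 step 2, z',z)
  for y in range(-12,13,2): print(y,np.array([samp(g,c,O+ex*x/1e3+ey*y/1e3+[0,0,z]) for x in range(-28,29,2)]).astype(int))
# pointer/tab profile along y at x=-40..-48,z=.016
n=cv2.cvtColor(c['img'],7).astype(np.float32)
print('y from -104 to -56')
for x in(-36,-40,-44,-48): print(x,np.array([samp(n,c,O+ex*x/1e3+ey*y/1e3+[0,0,.016]) for y in range(-104,-54,2)]).astype(int))
for nm in('pointer','gate'):
  for q in bot.landmark_of(nm,c)[:1]:
    d=atz(c,q['point'],.016)-O; print(nm,q['score'],d@ex*1e3,d@ey*1e3)
E
```

```text
side tip proj [285.6 200.7] seen 286.9,199.8; slot proj [285.9 213.9]
x -26..26 step2, rows y -8..8 step 2, z 0.072
-12 [137 140 141 141 142 142 142 142 142 142 141 140 141 141 141 141 142 142 141 142 141 141 141 141 141 141 142 141 140]
-10 [141 141 141 141 141 140 140 140 141 140 139 140 140 140 140 139 140 140 140 140 139 139 140 140 139 141 142 141 142]
-8 [142 141 141 141 139 135 133 131 131 131 131 134 135 135 131 129 129 130 130 130 129 130 131 129 131 138 140 141 142]
-6 [142 142 142 139 131 117 111 109 107 107 113 118 122 121 111 103 102 105 107 108 109 110 104 100 111 129 139 141 142]
-4 [142 142 141 139 124  94  93  94  86  83  94 105 111 109  93  79  88  97  91  88  90  92  84  78  93 121 137 141 142]
-2 [142 140 141 138 122  88  82  87  77  74  87 102 107 104  87  68  82  94  85  79  81  85  81  71  85 118 136 140 141]
0 [142 142 141 138 118  87  77  82  76  74  84  96 102  98  83  65  73  93  86  76  77  79  75  62  79 116 135 141 141]
2 [142 141 141 137 119  91  80  81  74  70  76  87  92  90  79  66  73  91  86  74  69  70  66  58  79 119 136 141 142]
4 [142 141 141 1
[... 1968 characters left out ...]
141 141 141 138 127 124 124 127 127 123 123 124 127 129 127 126 127 129 131 130 128 130 133 135 136 139 142 142]
12 [141 140 140 142 139 134 136 139 139 139 138 139 138 140 141 139 139 139 140 141 141 140 141 142 142 141 142 142 143]
y from -104 to -56
-36 [116 115 117 118 117 117 114 107 103 102 100  99  98  99 100 101  99  98  98  97  89  67  48  64  94]
-40 [88 87 88 85 76 67 65 67 69 70 65 58 58 63 70 74 71 70 73 79 80 72 65 70 81]
-44 [85 78 66 48 34 30 29 31 29 29 25 25 25 32 50 69 75 78 86 93 96 96 93 91 89]
-48 [93 86 74 51 29 26 26 29 32 30 27 27 31 43 66 86 90 88 92 97 99 97 93 92 91]
pointer 0.67 -31.28935437790003 -61.30127992034235
gate 0.47 -38.95125581353844 -84.43371431267354
```

```bash
python3 -m inch '[[-0.5,0.2,-0.5,0],[-1.05,0.4,-1.5,0],[-1.05,0.4,-2.5,0],[-1.05,0.4,-2.9,0],[-1.05,0.4,-2.9,0],[-1.05,0.4,-2.9,0],[-1.05,0.4,-2.9,0],[-1.05,0.4,-2.9,0]]'
python3 - <<'E'
from h import *
o=bot.get_obs();print(o['ee_pos'])
s=bot.camera('side')
tip=np.array(o['ee_pos'])-[0,0,.0615]
x0,y0,k=256,170,12.5
im=cv2.resize(s['img'][y0:y0+48,x0:x0+64],(800,600),interpolation=2)
th=np.radians(-9.2);ex=np.array([np.cos(th),np.sin(th),0]);ey=np.array([-np.sin(th),np.cos(th),0])
for p in[tip]+[np.array([.5117,.0594,.072])+ex*a+ey*b for a in(-.02,.02) for b in(-.007,.007)]:
    u,v=((proj(s,p)-[x0,y0]+.5)*k).astype(int); print(u,v)
    cv2.circle(im,(int(u),int(v)),3,(255,0,0),-1)
save('d',cv2.convertScaleAbs(im,alpha=1.4))
E
```

```text
time: 11.45
ee_pos: [0.5002, 0.0622, 0.1385]
tcp_rot: [180.0, -0.0, 80.8]
wrist_force: [-0.6, 1.1, -1.2]
opening: 0.0132
grasp_force: 58.5
[0.50024334 0.06222878 0.13848274]
318 526
272 569
274 536
491 569
491 536
```

View pics/d.png

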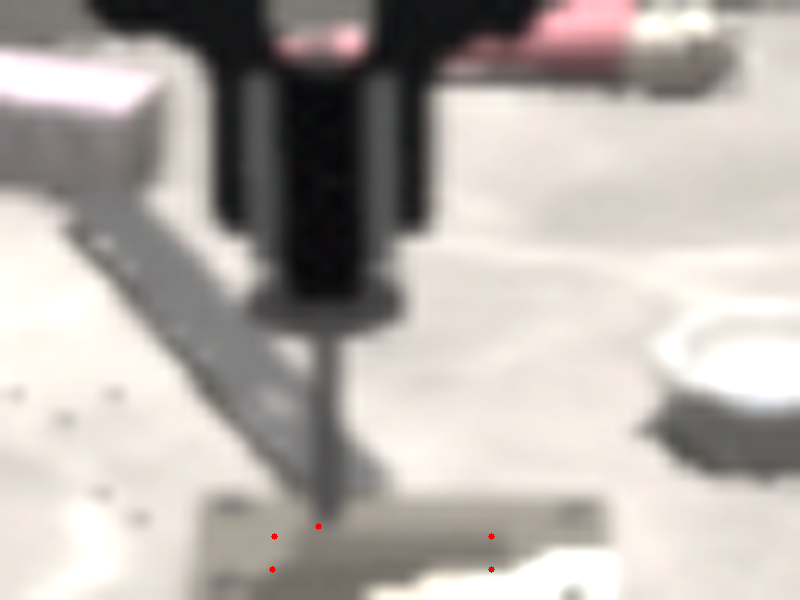

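Crop: tip at (325,515), slot band around row ~550 and dimly lit. I'll measure the slot in the unshaded first side picture with the same bias applied.

```bash
python3 - <<'E'
from h import *
np.set_printoptions(linewidth=200)
s=bot.camera('side')
th=np.radians(-9.2);ex=np.array([np.cos(th),np.sin(th),0]);ey=np.array([-np.sin(th),np.cos(th),0]);O=np.array([.5117,.0594,.072])
for f in('side0',):
  g=cv2.cvtColor(cv2.imread(f'pics/{f}.png'),6).astype(np.float32)
  def S(X,b): p=proj(s,X)+b; return int(cv2.remap(g,np.float32([[p[0]]]),np.float32([[p[1]]]),1)[0,0])
  b=np.array([.6,-.9])
  print('y along -34..28 step 2 (x=-10,0,10)')
  print(list(range(-30,35,2)))
  for x in(-10,0,10): print([S(O+ex*x/1e3+ey*y/1e3,b) for y in range(-30,35,2)])
  print(list(range(-44,46,2)))
  for y in(-6,-3,0,3): print([S(O+ex*x/1e3+ey*y/1e3,b) for x in range(-44,46,2)])
E
```

```text
y along -34..28 step 2 (x=-10,0,10)
[-30, -28, -26, -24, -22, -20, -18, -16, -14, -12, -10, -8, -6, -4, -2, 0, 2, 4, 6, 8, 10, 12, 14, 16, 18, 20, 22, 24, 26, 28, 30, 32, 34]
[111, 128, 150, 181, 209, 213, 215, 214, 207, 198, 171, 138, 107, 107, 107, 115, 136, 157, 177, 195, 212, 208, 205, 194, 170, 146, 128, 111, 95, 92, 90, 88, 88]
[112, 129, 150, 181, 209, 213, 215, 214, 207, 198, 171, 138, 108, 109, 110, 120, 142, 164, 182, 199, 213, 212, 210, 204, 191, 177, 166, 155, 144, 145, 147, 149, 157]
[121, 141, 161, 187, 211, 214, 216, 215, 207, 199, 172, 139, 110, 111, 113, 122, 144, 166, 184, 200, 214, 214, 213, 210, 201, 192, 185, 177, 170, 168, 167, 167, 168]
[-44, -42, -40, -38, -36, -34, -32, -30, -28, -26, -24, -22, -20, -18, -16, -14, -12, -10, -8, -6, -4, -2, 0, 2, 4, 6, 8, 10, 12, 14, 16, 18, 20, 22, 24, 26, 28, 30, 32, 34, 36, 38, 40, 42, 44]
[160, 158, 159, 166, 190, 210, 217, 217, 217, 218, 218, 216, 205, 171, 130, 110, 107, 107, 108, 110, 108, 108, 108, 108, 109, 110, 110, 110, 109, 109, 109, 111, 129, 166, 202, 217, 218, 218, 218, 219, 218, 213, 199, 178, 169]
[160, 159, 160, 168, 191, 212, 217, 218, 218, 218, 218, 215, 205, 172, 127, 106, 103, 107, 110, 112, 111, 109, 109, 110, 111, 112, 112, 112, 111, 112, 112, 114, 132, 168, 203, 217, 218, 218, 218, 219, 218, 213, 200, 179, 171]
[160, 160, 161, 169, 192, 213, 218, 218, 218, 218, 218, 216, 207, 175, 131, 111, 109, 115, 121, 122, 122, 119, 120, 120, 122, 123, 123, 122, 122, 123, 123, 125, 141, 173, 205, 218, 218, 217, 217, 217, 217, 213, 201, 180, 172]
[158, 160, 161, 168, 191, 214, 217, 218, 218, 218, 218, 217, 211, 188, 153, 138, 139, 147, 154, 154, 154, 152, 153, 154, 154, 155, 155, 155, 154, 155, 155, 156, 168, 190, 212, 218, 218, 217, 214, 214, 215, 213, 201, 180, 172]
```

```bash
python3 -m inch '[[0.08,-0.33,0,0],[0.08,-0.33,0,0],[0.08,-0.33,-0.2,0],[0.08,-0.33,-0.4,0],[0.08,-0.33,-0.6,0],[0.08,-0.33,-0.8,0],[0.08,-0.33,-1.0,0],[0.08,-0.33,-1.0,0]]'
```

```text
time: 12.55
ee_pos: [0.5008, 0.0589, 0.1281]
tcp_rot: [-180.0, 0.0, 80.8]
wrist_force: [0.2, 0.3, -0.6]
opening: 0.0133
grasp_force: 58.5
```

```bash
python3 -m inch '[[0,0,-0.2,0],[0,0,-0.4,0],[0,0,-0.6,0],[0,0,-0.75,0],[0,0,-0.75,0],[0,0,-0.75,0],[0,0,-0.75,0],[0,0,-0.75,0]]'
```

```text
time: 13.55
ee_pos: [0.5007, 0.0591, 0.122]
tcp_rot: [180.0, -0.0, 80.8]
wrist_force: [-4.2, -0.5, 10.0]
opening: 0.0133
grasp_force: 60.0
```

```bash
python3 -m inch '[[0,0,0.5,0],[0.3,-0.05,0.5,0],[0.6,-0.1,0.2,0],[0.8,-0.13,-0.1,0],[1.0,-0.16,-0.1,0],[1.0,-0.16,-0.1,0],[1.0,-0.16,-0.1,0],[1.0,-0.16,-0.1,0]]'
```

```text
time: 14.55
ee_pos: [0.5109, 0.0573, 0.1199]
tcp_rot: [180.0, -0.0, 80.8]
wrist_force: [-0.6, -1.0, -0.8]
opening: 0.0134
grasp_force: 58.5
```

```bash
python3 -m inch '[[0.2,-0.03,0,0],[0.4,-0.06,0,0],[0.6,-0.1,0,0],[0.8,-0.13,0,0],[1.0,-0.16,0,0],[1.2,-0.2,0,0],[1.2,-0.2,0,0],[1.2,-0.2,0,0]]'
cat > m.py <<'E'
from h import *
np.set_printoptions(linewidth=200)
c=bot.camera('top');print(bot.get_obs()['time'],bot.get_obs()['ee_pos'])
th=np.radians(-9.2);ex=np.array([np.cos(th),np.sin(th),0]);ey=np.array([-np.sin(th),np.cos(th),0]);O=np.array([.511,.0587,0])
n=cv2.cvtColor(c['img'],7).astype(np.float32)
def S(X): p=proj(c,X); return int(cv2.remap(n,np.float32([[p[0]]]),np.float32([[p[1]]]),1)[0,0])
print('    ',*['%4d'%y for y in range(-104,-50,2)])
for x in(-34,-36,-38,-40,-44): print(x,*['%4d'%S(O+ex*x/1e3+ey*y/1e3+[0,0,.016]) for y in range(-104,-50,2)])
for nm in('pointer','gate'):
  for q in bot.landmark_of(nm,c)[:1]:
    d=atz(c,q['point'],.016)-O; print(nm,round(q['score'],2),d@ex*1e3,d@ey*1e3)
E
python3 m.py
```

```text
time: 15.55
ee_pos: [0.5232, 0.0553, 0.1201]
tcp_rot: [179.9, -0.0, 80.8]
wrist_force: [-1.5, -0.1, -0.7]
opening: 0.0134
grasp_force: 58.7
15.6 [0.52320714 0.05531985 0.1200205 ]
     -104 -102 -100  -98  -96  -94  -92  -90  -88  -86  -84  -82  -80  -78  -76  -74  -72  -70  -68  -66  -64  -62  -60  -58  -56  -54  -52
-34  119  118  121  125  128  127  124  122  123  126  125  120  118  113  111  109  102   96   85   71   50   51   66   73   78   87   97
-36  119  116  115  118  117  117  117  117  117  118  117  114  115  114  111  106  100   98   96   83   56   60   81   90   95  100  103
-38  112  111  111  111  104  103  107  109  110  109  105  104  109  109  106  100   93   92   92   81   64   63   83   89   96  102  102
-40   89   88   89   85   75   68   69   76   82   83   76   69   70   76   83   85   81   78   77   78   72   71   77   78   79   90   91
-44   84   78   66   49   34   28   30   32   32   30   27   24   31   39   59   79   86   88   91   95   96   95   93   90   90   93   95
pointer 0.78 -37.03846641487819 -62.33227269931118
gate 0.39 -40.78880045183806 -86.02356449159164
```

```bash
python3 -m inch '[[0,0,0.6,0],[0,0,1.1,0],[-0.8,0.13,1.1,0],[-1.6,0.26,1.1,0],[-2.3,0.38,1.1,0],[-2.3,0.38,1.1,0],[-2.3,0.38,0.4,0],[-2.3,0.38,0,0]]'
python3 -m inch '[[0,0,0,0],[0.4,-0.06,0,0],[0.8,-0.13,0,0],[1.2,-0.2,0,0],[1.6,-0.26,0,0],[2.0,-0.32,0,0],[2.35,-0.38,0,0],[2.35,-0.38,0,0]]'
python3 m.py
```

```text
time: 16.7
ee_pos: [0.4998, 0.0591, 0.119]
tcp_rot: [-180.0, 0.0, 80.8]
wrist_force: [0.0, 0.4, -0.5]
opening: 0.0137
grasp_force: 58.6
time: 17.7
ee_pos: [0.5241, 0.0553, 0.12]
tcp_rot: [179.9, -0.0, 80.8]
wrist_force: [0.3, 0.9, 0.3]
opening: 0.0132
grasp_force: 58.9
17.75 [0.52403389 0.05526713 0.12012602]
     -104 -102 -100  -98  -96  -94  -92  -90  -88  -86  -84  -82  -80  -78  -76  -74  -72  -70  -68  -66  -64  -62  -60  -58  -56  -54  -52
-34  120  118  121  126  128  126  123  122  123  126  126  121  117  112  105   89   68   47   58   77   85   83   84   90   96  100  105
-36  118  116  116  118  118  118  118  117  117  118  118  116  115  114  109   98   79   55   68   93  100   97   97  100  102  103  105
-38  111  110  112  110  104  104  108  108  110  109  105  103  108  109  106   95   77   61   74   99  102   95   94   99  105  105  103
-40   87   88   89   85   76   69   69   75   81   82   76   68   69   75   81   82   74   67   74   88   92   87   84   83   85   90   91
-44   85   78   65   48   34   30   31   33   32   32   28   29   31   39   59   80   87   89   91   94   97   96   93   91   90   92   95
pointer 0.78 -36.99655754831039 -71.20289307855536
gate 0.45 -41.64131209844315 -93.34673547358503
```

```bash
python3 -m inch '[[0,0,0.6,0],[0,0,1.1,0],[-0.8,0.13,1.1,0],[-1.6,0.26,1.1,0],[-2.35,0.38,1.1,0],[-2.35,0.38,1.1,0],[-2.35,0.38,0.4,0],[-2.35,0.38,0,0]]'
python3 -m inch '[[0,0,0,0],[0.4,-0.06,0,0],[0.8,-0.13,0,0],[1.2,-0.2,0,0],[1.6,-0.26,0,0],[2.0,-0.32,0,0],[2.35,-0.38,0,0],[2.35,-0.38,0,0]]'
python3 m.py
```

```text
time: 18.85
ee_pos: [0.4998, 0.0591, 0.119]
tcp_rot: [-180.0, 0.0, 80.8]
wrist_force: [0.0, 1.0, -1.8]
opening: 0.0131
grasp_force: 58.8
time: 19.85
ee_pos: [0.5241, 0.0553, 0.1201]
tcp_rot: [179.9, -0.0, 80.8]
wrist_force: [-0.4, -0.2, -0.0]
opening: 0.0129
grasp_force: 59.0
19.9 [0.52402807 0.0552873  0.12011062]
     -104 -102 -100  -98  -96  -94  -92  -90  -88  -86  -84  -82  -80  -78  -76  -74  -72  -70  -68  -66  -64  -62  -60  -58  -56  -54  -52
-34  120  118  121  126  127  126  123  121  122  124  120  104   86   64   47   56   71   76   78   88   99  105  105  101   99  100  106
-36  117  115  116  118  118  117  117  116  117  118  114  105   93   73   54   65   88   99  100  102  103  101  101  101  103  104  106
-38  110  109  112  110  105  104  106  109  110  109  102   94   86   68   55   66   87  100  107  106  103   95   94   99  105  107  103
-40   87   87   89   85   75   68   68   76   81   83   76   64   55   49   51   64   76   81   85   91   92   87   83   82   83   90   91
-44   85   78   66   48   35   30   29   31   33   32   29   26   29   39   58   80   86   89   92   94   96   96   93   90   89   92   95
pointer 0.88 -39.836329067407014 -78.04452172633249
gate 0.49 -45.2621980212113 -85.75576693971361
```

```bash
python3 -m inch '[[0,0,0.6,0],[0,0,1.1,0],[-0.8,0.13,1.1,0],[-1.6,0.26,1.1,0],[-2.35,0.38,1.1,0],[-2.35,0.38,1.1,0],[-2.35,0.38,0.4,0],[-2.35,0.38,0,0]]'
python3 -m inch '[[0,0,0,0],[0.4,-0.06,0,0],[0.8,-0.13,0,0],[1.2,-0.2,0,0],[1.6,-0.26,0,0],[2.0,-0.32,0,0],[2.35,-0.38,0,0],[2.35,-0.38,0,0]]'
python3 m.py
```

```text
time: 21.0
ee_pos: [0.4998, 0.0591, 0.119]
tcp_rot: [-180.0, 0.0, 80.8]
wrist_force: [-0.2, 0.1, -0.5]
opening: 0.013
grasp_force: 58.8
time: 22.0
ee_pos: [0.5241, 0.0552, 0.12]
tcp_rot: [179.9, -0.0, 80.8]
wrist_force: [-0.7, 0.3, 1.5]
opening: 0.0136
grasp_force: 59.0
22.05 [0.52403103 0.05526033 0.1201187 ]
     -104 -102 -100  -98  -96  -94  -92  -90  -88  -86  -84  -82  -80  -78  -76  -74  -72  -70  -68  -66  -64  -62  -60  -58  -56  -54  -52
-34  121  119  121  125  128  126  122  116  106   93   70   52   60   79   88   88   88   99  101  103  105  106  104  101  100  100  105
-36  118  117  117  117  117  118  117  112  105   95   75   60   71   95  105  104  101  105  104  104  104  101  100  101  103  105  106
-38  112  111  112  110  103  103  107  105   98   89   71   59   74   96  106  102   98  101  107  106  104   96   93   98  105  106  103
-40   88   88   89   85   74   68   68   72   71   69   58   46   52   69   82   86   83   82   84   90   93   88   83   81   84   91   91
-44   86   78   66   48   34   30   31   31   32   31   27   27   29   40   60   79   87   89   92   95   96   95   92   90   90   92   95
gate 0.39 -42.22815801171828 -85.0106612052628
```

```bash
python3 -m inch '[[0,0,0.6,0],[0,0,1.1,0],[-0.8,0.13,1.1,0],[-1.6,0.26,1.1,0],[-2.35,0.38,1.1,0],[-2.35,0.38,1.1,0],[-2.35,0.38,0.4,0],[-2.35,0.38,0,0]]'
python3 -m inch '[[0,0,0,0],[0.4,-0.06,0,0],[0.8,-0.13,0,0],[1.2,-0.2,0,0],[1.6,-0.26,0,0],[2.0,-0.32,0,0],[2.15,-0.35,0,0],[2.15,-0.35,0,0]]'
python3 m.py
```

```text
time: 23.15
ee_pos: [0.4998, 0.0591, 0.119]
tcp_rot: [-180.0, 0.0, 80.8]
wrist_force: [0.2, -1.1, -1.2]
opening: 0.0132
grasp_force: 58.8
time: 24.15
ee_pos: [0.5217, 0.0556, 0.1199]
tcp_rot: [180.0, 0.0, 80.8]
wrist_force: [-1.2, 0.6, 0.4]
opening: 0.0136
grasp_force: 58.9
24.2 [0.52169643 0.05561334 0.11993626]
     -104 -102 -100  -98  -96  -94  -92  -90  -88  -86  -84  -82  -80  -78  -76  -74  -72  -70  -68  -66  -64  -62  -60  -58  -56  -54  -52
-34  120  119  121  123  119  109   96   77   57   56   73   87   92   97  109  108  104  103  101  102  105  107  105  100   98   99  103
-36  119  116  117  116  114  107   99   81   61   61   85  104  110  110  110  104  100   99   98   99  100   99   98   96   97   99  100
-38  111  110  112  109  104   99   93   80   59   56   77   97  107  108  106   98   91   90   95   96   94   90   88   88   93   94   94
-40   87   88   89   85   76   66   63   57   46   40   52   62   69   76   81   83   78   76   79   85   86   82   78   76   78   85   84
-44   85   77   65   48   34   29   28   30   30   29   27   26   30   37   59   81   86   89   92   95   97   96   93   91   90   93   95
pointer 0.76 -39.35376926599656 -93.15788570375585
gate 0.52 -37.83820018962852 -88.46034672026491
```

Pointer at −87.0 and the ribs' middle at −87.1: on target. Now lift out and return the key.

```bash
python3 -m inch '[[-0.15,0.02,0,0],[-0.15,0.02,0.5,0],[-0.15,0.02,1.5,0],[-0.15,0.02,3,0],[-0.15,0.02,4.8,0],[-0.5,-2,4.8,2],[-1.5,-6,4.8,6],[-2.5,-11,4.8,10]]'
python3 -m inch '[[-1,-4,0,3],[-2,-9,0,6],[-3,-14,0,9],[-4.5,-19,0,11.8],[-6.1,-23.8,0,11.8],[-6.1,-23.8,0,11.8],[-6.1,-23.8,0,11.8],[-6.1,-23.8,0,11.8]]'
```

```text
time: 25.3
ee_pos: [0.4965, -0.055, 0.1691]
tcp_rot: [179.9, 0.0, 91.0]
wrist_force: [0.1, -0.2, -0.6]
opening: 0.0136
grasp_force: 58.8
time: 26.3
ee_pos: [0.4359, -0.2915, 0.1683]
tcp_rot: [180.0, 0.0, 102.7]
wrist_force: [0.9, 0.2, -0.9]
opening: 0.0134
grasp_force: 58.8
```

```bash
python3 -m inch '[[0,-0.13,-1,0],[0,-0.13,-3,0],[0,-0.13,-4.5,0],[0,-0.13,-5.5,0],[0,-0.13,-6.5,0],[0,-0.13,-7,0],[0,-0.13,-7,0],[0,-0.13,-7,0]]'
```

```text
time: 27.3
ee_pos: [0.4356, -0.2938, 0.0982]
tcp_rot: [180.0, 0.0, 102.6]
wrist_force: [1.0, 0.5, -0.3]
opening: 0.0131
grasp_force: 58.8
```

```bash
python3 -m inch '[[0,0.08,-1,0],[0,0.08,-2,0],[0,0.08,-2.6,0],[0,0.08,-2.9,0],[0,0.08,-3.0,0],[0,0.08,-3.05,0],[0,0.08,-3.05,0],[0,0.08,-3.05,0]]'
python3 -m inch '[[0,0,0,0],[0,0,0,0],[0,0,0,0],[0,0,0,0],[0,0,0,0],[0,0,0,0],[0,0,0,0],[0,0,0,0]]' 4
python3 -m inch '[[0,0,1,0],[0,0,2.5,0],[0,0,4,0],[0,0,6,0],[0,3,8,0],[0,7,10,0],[0,12,10,0],[0,17,10,0]]'
python3 -m inch '[[-2,4,0,0],[-5,8,0,0],[-8,12,0,0],[-10,16,0,0],[-10,18,0,0],[-10,18,0,0],[-10,18,0,0],[-10,18,0,0]]'
python3 m.py
python3 - <<'E'
from h import *
t=bot.camera('top')['img'];s=bot.camera('side')['img']
def cr(i,x,y,w,h): return cv2.convertScaleAbs(cv2.resize(i[y:y+h,x:x+w],(400,300),interpolation=cv2.INTER_CUBIC),alpha=1.5)
save('e',np.vstack([np.hstack([cr(t,245,235,128,96),cr(t,415,282,80,60)]),np.hstack([cr(s,235,200,112,84),cr(s,230,285,96,72)])]))
E
```

```text
time: 28.3
ee_pos: [0.4355, -0.293, 0.0675]
tcp_rot: [180.0, 0.0, 102.6]
wrist_force: [-0.7, 0.3, -0.1]
opening: 0.0134
grasp_force: 59.0
time: 29.3
ee_pos: [0.4354, -0.2929, 0.0673]
tcp_rot: [-180.0, 0.0, 102.6]
wrist_force: [-0.1, 0.4, 1.1]
opening: 0.0403
grasp_force: 0.0
time: 30.3
ee_pos: [0.4355, -0.1216, 0.1688]
tcp_rot: [179.9, 0.0, 102.5]
wrist_force: [0.7, -0.1, 0.2]
opening: 0.0401
grasp_force: 0.0
time: 31.3
ee_pos: [0.3356, 0.0564, 0.1674]
tcp_rot: [-180.0, 0.0, 102.5]
wrist_force: [-0.0, 0.1, 0.3]
opening: 0.04
grasp_force: 0.0
31.35 [0.33553865 0.05646413 0.16733526]
     -104 -102 -100  -98  -96  -94  -92  -90  -88  -86  -84  -82  -80  -78  -76  -74  -72  -70  -68  -66  -64  -62  -60  -58  -56  -54  -52
-34  120  120  122  124  120  109   96   77   58   56   72   87   92  101  119  126  122  120  117  118  122  126  124  118  115  117  122
-36  120  117  117  118  114  107   99   82   60   61   85  104  111  113  118  119  118  117  116  117  117  117  118  115  114  116  117
-38  112  112  113  110  104   98   93   80   59   57   78   97  108  110  110  108  105  106  112  112  110  105  104  105  110  111  108
-40   88   88   90   86   75   67   61   59   46   43   53   62   69   77   84   87   85   84   86   92   94   90   86   83   85   93   93
-44   86   79   66   48   33   28   29   32   33   31   28   27   30   39   60   81   87   89   92   95   97   96   94   92   91   93   96
pointer 0.61 -36.924760450165806 -86.39979182886162
gate 0.5 -39.8289391375103 -86.69903715161868
```

View pics/e.png

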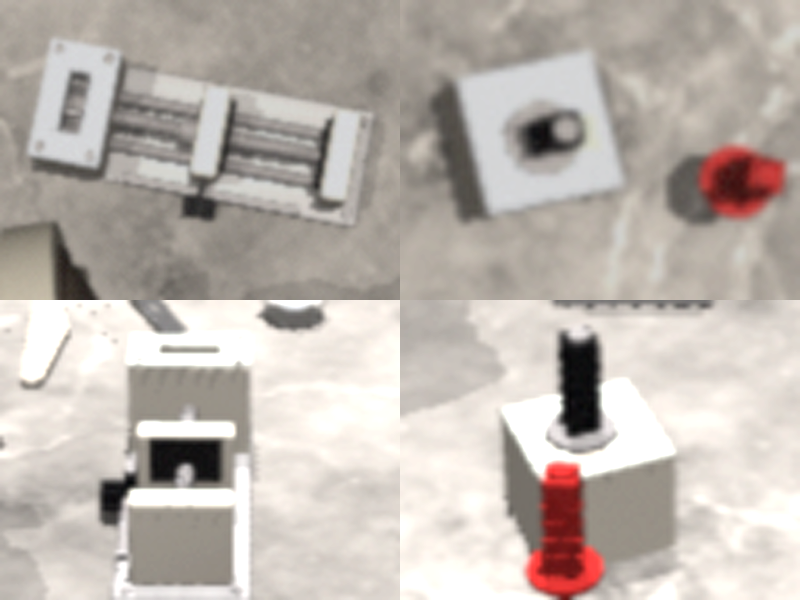

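The key stands upright with its flange on the block at (545,133)/(580,432). The pointer at (203,185) is centred on the tab at (200,207). The gripper is clear of everything.

```bash
python3 -c "
from workcell import bot
print(bot.job_done())"
```

```text
the job is handed in; nothing more can be done
None
```

I handed the job in at about 31 s. By the last pictures, the pointer stands within about 1 mm of the middle between the tab's ribs, and the key is back upright in its stand; the hand-in gave no verdict.

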